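# Pin the carving cradle's slides together

## Robot

A 6-joint arm with a two-finger parallel gripper is mounted at the origin on the work surface. World frame = base frame: x ahead of the robot, y to its left, z up, the work surface at z = 0. Lengths are in m, angles in rad, forces in N, time in s.
With the tool pointing down it reaches from about 0.25 to 0.725 m from the base axis. Payload 9.7 kg.
Tool frame: the origin (TCP) lies at the very end of the fingers, on their centre line; the grasp point (between the pads) lies 19 mm behind it; z points along the fingers, y is the direction in which the jaws open and shut (so a half turn about z gives the same grasp; the last joint's range is limited). The gripper opens to 85 mm and grips with 20 to 120 N. Pads are 22 mm wide; open, the fingers measure 114 mm over their backs; the gripper's body (76 mm by 85 mm) begins 54 mm behind the grasp point. The pads swing forward as they close: fully open they stand 13 mm farther back than shut.
Start: joints at [1.155, 0.087, 0.176, 1.66, 0, 1.571], TCP at [0.222, 0.503, 0.231] pointing down, gripper open.
Joint ranges: [-3.13, 3.13], [-0.85, 1.81], [-1.15, 1.24], [-2.2, 2.28], [-1.44, 1.52], [-3.14, 3.14]. Speed limits (rad/s): [2.22, 2.22, 2.57, 3.14, 3.14, 3.14].

## Interface

Orientations are given as a unit quaternion [x, y, z, w].
In Python, from plant import readout, camera, calibration, workorder gives the robot as it stands.
- The arm moves only by the tool servo_tool, never from a script. Its argument "moves" is a list of rows, each a list of 3 entries, a list of its own where there are three numbers: the shift along the tool's x, y, z in mm, then the turn, a rotation vector about the tool's x, y, z in degrees, then the opening, from 0 (shut) to 1 (fully open). A call has 1 to 12 rows; each row shifts and turns the pose as measured when the row begins, along the tool's axes as they then stand; what a row does not reach is not made up. A row lasts 1/10 s, in which the tool goes at most 50 mm and 8.59 degrees, less where a joint would pass 70% of its speed; a pose out of reach is approached as far as the arm can. A call with a gripper value outside its range is refused whole. The fingers move at their own pace and stop on an object; "squeeze" is the grip in N (left out, the last holds). Time passes only in rows, so rows that do not move let the fingers close. It gives the time, the measured TCP pose, the force and the opening at its end, in the units of the state.
- readout.observe(): the state, without advancing time (a new reading comes with each control period).
- camera(name): name is "side" or "top" or "wrist"; returns (picture, depth): 400x640x3 uint8, red, green, blue; 400x640 float32, m along the optical axis (not along the pixel's ray), 0 where there is no reading.
- calibration(name): a dict with "mtx" (3x3 intrinsics, pixels), "k1" (the pictures are not rectified: a ray, as slopes to the right and down, at radius r is drawn at 1 + k1 r^2 times it, then the intrinsics apply), "R" (3x3) and "t" (3): a world point X has camera coordinates R X + t. Camera axes: x right, y down, z forward; pixel columns grow to the right and rows downward; lengths in m; the calibration is good to about 2 mm. A picture is of the moment at which its call begins: read the wrist's pose just before it. calibration takes no time and is no camera call; for the wrist camera it gives the pose at the moment of the call.
- workorder.job_done(): hands the job in, once; it reports no verdict.
The state is a dict: "time": time; "joints": joint angles; "qd": joint speeds; "tau": joint torques, N m; "position": TCP position; "tool_rot": TCP orientation; "wrist_force": force on the tool from outside, world axes, zero at the start; "ft_torque": the same for the moment, N m; "width": finger opening in m.
Only numpy, scipy, OpenCV 4.12 (cv2) and the standard library are available. Lean on these libraries where they do the work, as an engineer would, in place of code of your own. Each camera call takes 0.05 s, during which the arm holds its last target.

## Task

Lock the carving cradle: take the red-headed steel pin from its wooden stand and thread it straight down through the hole in the top slide, then the hole of the inner slide hidden beneath it, then the socket in the base, until its flange rests flat on the top slide, and let go. The inner slide has crept towards the workpiece, so feel for its hole with the pin's nose and move the pin sideways to bring the slides into line; go gently and never force the pin against the cradle (40 N breaks it). Leave the jar and the two gouges where they are.

Things in the scene. Friction and masses are not known exactly. Their poses are not given: they have to be found in the camera images.
- pin: Loose steel pin, about 160 g, upright, nose down in the stand at the start. Origin: centre of the nose's flat end; z runs up to the head. Shank 12 mm in diameter, 46 mm long, its last 2 mm tapering to a 10 mm flat end. Flange 26 mm in diameter from 46 to 50 mm. Red square head from 50 to 88 mm.
- pin_head (a point): Centre of the top of the pin's red head, 88 mm above the nose. The head is 20 x 20 mm with sides along the pin's x and y, and 38 mm tall: grip it here.
- stand: Fixed light wooden block 80 x 80 mm, 60 mm tall, with a 15 mm hole, 52 mm deep, in the middle of its top that holds the pin (flange on the block's top). Origin: centre of the underside.
- cradle: Green carving cradle bolted down. Origin on the bench, on the socket's axis; z up, y along the track of both slides (dark wooden workpiece at the -y end). Base 30 mm tall, 90 mm wide, from y = -150 to 70 mm; side walls to 56 mm; feet 64 mm either side. Both slide holes and the socket are round, 13.5 mm wide, all at x = 0. Limit: 40 N between pin and all of the cradle, slides included.
- cradle_socket (a point): Mouth of the socket in the base, 30 mm above the bench, hidden under the slides; centre of a round hole 13.5 mm in diameter and 22 mm deep. With the pin home its nose is 12 mm above the bench.
- inner_track (a point): Fixed point of the cradle on the socket's axis, at the height of the inner slide's upper face, 44 mm above the bench. The inner slide (brass, 12 mm thick, underside at 32 mm) is hidden under the top slide. Its hole lies 3.5 to 16 mm from this point towards the workpiece (the cradle's -y): not measured. Stiff (about 5 N to move), it travels 18 mm either way, and follows the pin once the nose is in its hole.
- slide_hole (a point): Centre of the mouth of the top slide's hole (13.5 mm wide), on its upper face 58 mm above the bench; the slide is 12 mm thick. It moves along the cradle's y, 19 mm either way of the socket, and follows the pin (about 1.5 N); it starts up to 12 mm from the socket. The workpiece's jaw begins 80 mm from this hole towards -y and stands 47 mm above the slide with the workpiece.
- jar: Bystander: glass jar with red lid, 66 mm in diameter, 95 mm tall; origin at the centre of its underside. Leave it.
- gouge_a: Bystander: carving gouge with dark wooden handle, lying on the bench, 170 mm long along its x, 30 mm thick; origin on the bench near the middle of its length. Leave it.
- gouge_b: Bystander: like gouge_a with a medium-brown wooden handle. Leave it.
Mind the look-alikes: they are no part of the job. Of the things shaped like the pin, the steel one is meant.

How it is judged:
On the way, in this order (a step that is already met when the one before it is completed fails the run):
1. the pin's nose is in the top slide's hole, at least 8 mm deep (z of pin in the frame of cradle below 0.05 m and horizontal distance between pin and slide_hole below 0.003 m), for 0.05 s.
2. the nose is also in the inner slide's hole, at least 8 mm deep (z of pin in the frame of cradle below 0.036 m and horizontal distance between pin and slide_hole below 0.003 m), for 0.05 s.
At the end, for the whole second after the job is handed in: The pin stands upright (within 0.08 rad) and at rest through both slides in the socket: its nose within 3 mm of the socket's axis and no more than 14 mm above the bench (12 mm with the flange flat on the top slide), the top slide's hole within 4 mm of the socket's axis, the pin let go (z of pin in the frame of cradle below 0.014 m and horizontal distance between pin and cradle_socket below 0.003 m and horizontal distance between slide_hole and cradle_socket below 0.004 m and angle between pin's own z axis and vertical below 0.08 rad and linear speed of pin below 0.02 m/s); the robot touches nothing.
It fails at once if the pin is forced: more than 40 N between pin and cradle (contact force between pin and cradle above 40 N).
It fails at once if the jar is moved by more than 25 mm (distance of jar from where it was at the start of the episode above 0.025 m).
It fails at once if the gouge_a is moved by more than 25 mm (distance of gouge_a from where it was at the start of the episode above 0.025 m).
It fails at once if the gouge_b is moved by more than 25 mm (distance of gouge_b from where it was at the start of the episode above 0.025 m).
It also fails if it takes over 48 s, if anything falls off the work surface, if the arm or the gripper's body presses on something with over 40 N, if the wrist force passes 120 N, or if a joint passes its speed limit or range.

## Working session

There is one attempt and no reset: what is moved stays moved. The work goes in short steps, Python scripts to look and compute and a tool call to move; the robot and the scene stay as the last step left them, time stands still between calls to the robot, and variables do not carry over. Pictures are saved under pics/ and viewed, and the job is handed in when it is done.

Besides the shell and the picture viewer there is one more tool, called after ">>>" as name([rows], argument=value, ...), one row to a line, values as JSON. servo_tool: Moves the arm, as the interface text tells. Its arguments: {"type":"object","properties":{"moves":{"type":"array"},"squeeze":{"type":"number"}},"required":["moves"]}

```bash
ls; mkdir -p pics; cat > h.py <<'E'
import numpy as np, cv2, json
from plant import readout, camera, calibration, workorder
def save(n,im): cv2.imwrite('pics/'+n+'.png', cv2.cvtColor(np.ascontiguousarray(im),cv2.COLOR_RGB2BGR))
def ray(c,u,v):
    K=np.array(c['mtx']);k1=c['k1'];R=np.array(c['R']);t=np.array(c['t'])
    xd=(u-K[0,2])/K[0,0];yd=(v-K[1,2])/K[1,1]
    r=np.hypot(xd,yd);q=r
    for _ in range(30): q=r/(1+k1*q*q)
    s=q/r if r>0 else 1
    d=R.T@np.array([xd*s,yd*s,1]);o=-R.T@t
    return o,d
def onz(c,u,v,z):
    o,d=ray(c,u,v);return o+d*(z-o[2])/d[2]
def depthpt(c,u,v,z):
    o,d=ray(c,u,v);return o+d*z
def proj(c,X):
    K=np.array(c['mtx']);p=np.array(c['R'])@X+np.array(c['t']);x,y=p[:2]/p[2];f=1+c['k1']*(x*x+y*y)
    return K[0,0]*x*f+K[0,2],K[1,1]*y*f+K[1,2]
E
python3 - <<'E'
from h import *
s=readout.observe();print(s)
for n in ['side','top','wrist']:
    c=calibration(n)
    im,d=camera(n);save(n+'0',im);np.savez('pics/'+n+'0.npz',im=im,d=d,**{k:np.array(v) for k,v in c.items()})
    print(n,c)
E
```

```text
pics
{'time': 0.0, 'joints': array([1.15497794e+00, 8.74599615e-02, 1.75126741e-01, 1.65979638e+00,
       5.51849632e-06, 1.57078929e+00]), 'qd': array([ 0.00073533, -0.00218292, -0.00109555, -0.00103366,  0.00127345,
        0.00106434]), 'tau': array([-2.00036018e-03, -5.20387530e+01,  4.64803183e+01,  1.61991088e-02,
        1.48387363e-05,  1.43624845e-05]), 'position': array([0.22207182, 0.50292227, 0.23057934]), 'tool_rot': array([ 2.06411084e-01,  9.78465135e-01, -6.51711886e-04, -1.40305966e-04]), 'wrist_force': array([ 0.61170111, -1.11739963, -0.9088902 ]), 'ft_torque': array([-0.00157962,  0.02432876,  0.00525542]), 'width': 0.08536543021394986}
side {'mtx': array([[410.51470533,   0.        , 320.62311327],
       [  0.        , 410.51470533, 204.0900311 ],
       [  0.        ,   0.        ,   1.        ]]), 'k1': -0.09276197432661756, 'R': array([[-0.9250132 , -0.37950716, -0.01802508],
       [-0.20919304,  0.54834433, -0.8096646 ],
       [ 0.31715746, -0.74517972, -0.58661599]]), 't': array([0.55293316, 0.22944334, 0.70108558])}
top {'mtx': array([[504.03236706,   0.        , 320.29222462],
       [  0.        , 504.03236706, 202.53907606],
       [  0.        ,   0.        ,   1.        ]]), 'k1': -0.007960667433274206, 'R': array([[ 0.02909465, -0.99951562,  0.01104699],
       [-0.98838684, -0.03041622, -0.14888351],
       [ 0.1491474 , -0.00658699, -0.98879303]]), 't': array([-0.08859995,  0.59859461,  1.39051044])}
wrist {'mtx': array([[313.82323515,   0.        , 322.4875289 ],
       [  0.        , 313.82323515, 196.63041679],
       [  0.        ,   0.        ,   1.        ]]), 'k1': -0.06414808214926082, 'R': array([[ 4.03953448e-01,  9.14779230e-01, -7.56572863e-04],
       [ 8.77483706e-01, -3.87250263e-01,  2.82948016e-01],
       [ 2.58541985e-01, -1.14961707e-01, -9.59134948e-01]]), 't': array([-0.54896552, -0.0366791 ,  0.3778837 ])}
```

View pics/side0.png

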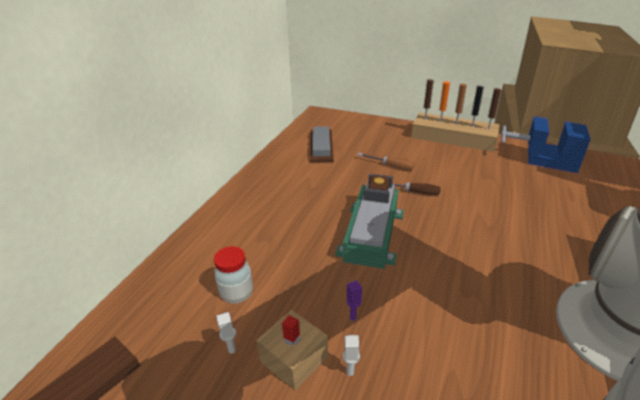

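View pics/top0.png

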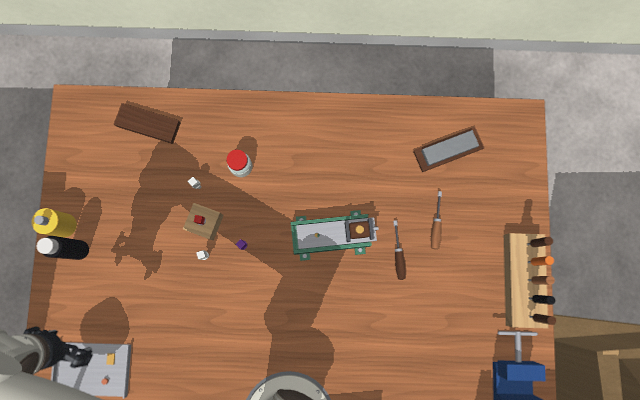

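View pics/wrist0.png

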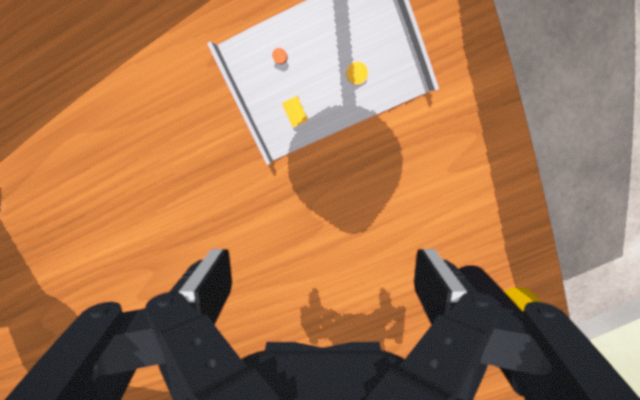

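The top view has red head in the stand at (200,219), white heads at (193,182) and (202,255), and a purple one at (241,244). Next I enlarge these to confirm which is the pin.

```bash
python3 - <<'E'
from h import *
a=np.load('pics/top0.npz');b=np.load('pics/side0.npz')
A=cv2.resize(a['im'][165:275,165:395],None,fx=3.4,fy=3.4,interpolation=cv2.INTER_CUBIC)
B=cv2.resize(b['im'][165:390,200:430],None,fx=2.6,fy=2.6,interpolation=cv2.INTER_CUBIC)
save('cropA',A);save('cropB',B)
E
```

```text
(no output)
```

View pics/cropA.png

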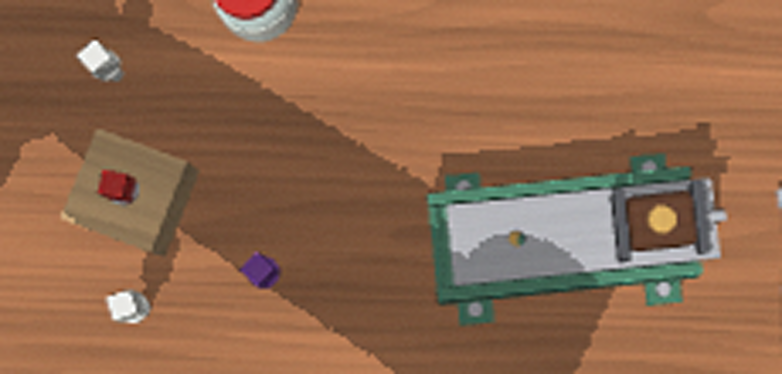

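View pics/cropB.png

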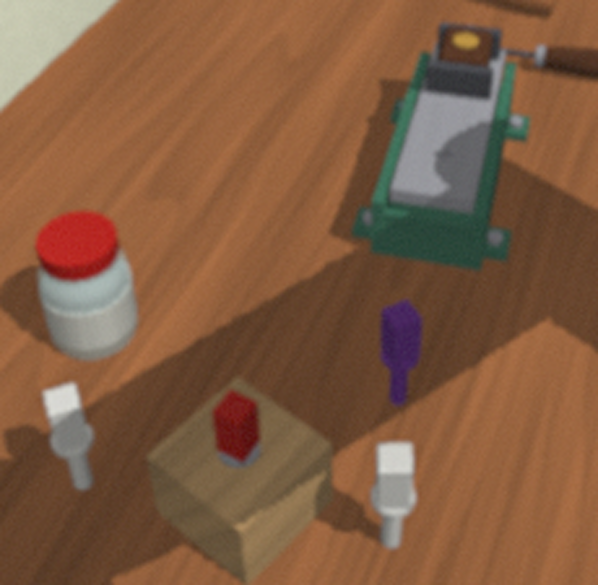

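Pictures: the red head in the stand (crop A 117,187; side view 291,328) has a steel flange and sits in the wooden block, so it's the pin. The white and purple ones are look-alikes standing on the bench. The slide hole is at crop A (516,238), which is top pixel (316.8,235). I'll take coarse positions from these.

```bash
cat >> h.py <<'E'
def load(n):
    a=np.load('pics/'+n+'.npz');return {k:a[k] for k in a.files}
def blob(m,minA=8):
    n,l,s,c=cv2.connectedComponentsWithStats(m.astype(np.uint8));return [(s[i,4],c[i].round(2),s[i,:4]) for i in range(1,n) if s[i,4]>=minA]
E
python3 - <<'E'
from h import *
t=load('top0');s=load('side0')
def red(im):
    h=cv2.cvtColor(im,cv2.COLOR_RGB2HSV);return ((h[...,0]<6)|(h[...,0]>174))&(h[...,1]>180)&(h[...,2]>70)
def green(im):
    h=cv2.cvtColor(im,cv2.COLOR_RGB2HSV);return (h[...,0]>65)&(h[...,0]<95)&(h[...,1]>80)
for n,f in(('top',t),('side',s)):
    for b in blob(red(f['im'])):
        u,v=b[1];d=f['d'][int(round(v)),int(round(u))];print(n,b,d,depthpt(f,u,v,d).round(4) )
print('pin top z=.096?', onz(t,200,219,.146-.05))
def dp(f,u,v):
    d=f['d'][int(round(v)),int(round(u))];return depthpt(f,u,v,d).round(4)
for nm,u,v in[('w1',193,182),('w2',201.5,255),('purple',241.5,243.5),('slidehole',316.8,235),('slide',335,235),('wp',360,229),('gA',400,262),('bench',250,300)]:
    print(nm,dp(t,u,v))
print('hole z.058',onz(t,316.8,235,.058))
m=green(t['im']);ys,xs=np.nonzero(m)
r=cv2.minAreaRect(np.stack([xs,ys],1).astype(np.float32));print(r)
P=[]
for y,x in zip(ys,xs):
    d=t['d'][y,x]
    if d>0:P.append(depthpt(t,x,y,d))
P=np.array(P);W=P[(P[:,2]>.05)&(P[:,2]<.065)];print(len(P),len(W))
r=cv2.minAreaRect(W[:,:2].astype(np.float32));print(r,cv2.boxPoints(r))
E
```

```text
top (np.int32(320), array([236.42, 159.39]), array([227, 150,  20,  20], dtype=int32)) 1.4053042 [0.7086 0.167  0.0908]
top (np.int32(54), array([198.31, 219.06]), array([194, 215,  10,   9], dtype=int32)) 1.3713557 [0.5373 0.2603 0.0987]
side (np.int32(632), array([229.13, 258.54]), array([214, 246,  31,  26], dtype=int32)) 0.7387656 [0.7041 0.1729 0.0968]
side (np.int32(305), array([290.47, 328.06]), array([283, 316,  16,  25], dtype=int32)) 0.60964894 [0.5334 0.2712 0.0998]
pin top z=.096? [0.53785402 0.25633156 0.096     ]
w1 [0.6411 0.284  0.0889]
w2 [0.4407 0.2479 0.0874]
purple [0.4751 0.141  0.0884]
slidehole [ 0.5115 -0.0636  0.0055]
slide [ 0.5084 -0.1143  0.0592]
wp [ 0.5242 -0.1811  0.0913]
gA [ 0.44   -0.3024  0.0248]
bench [0.3206 0.1212 0.0008]
hole z.058 [ 0.50701919 -0.06347436  0.058     ]
((224.59898376464844, 245.49008178710938), (43.48311996459961, 289.8542785644531), 84.2894058227539)
829 516
((0.5133585333824158, -0.10242109000682831), (0.09040885418653488, 0.2163386195898056), 7.841286659240723) [[ 0.4538193  -0.0014304 ]
 [ 0.48333424 -0.21574621]
 [ 0.5728978  -0.20341177]
 [ 0.5433828   0.01090403]]
```

```bash
python3 - <<'E'
from h import *
from scipy.spatial.transform import Rotation as Ro
w=load('wrist0');s=readout.observe();R=Ro.from_quat(s['tool_rot']).as_matrix()
c=-w['R'].T@w['t'];print(R.T@(c-s['position']),(w['R']@R).round(3))
print(R.round(3), R.T@(np.array([.535,.258,.231])-s['position']))
E
```

```text
[ 0.07174511 -0.00071456 -0.14164058] [[-0.     1.    -0.   ]
 [-0.959 -0.    -0.283]
 [-0.283  0.     0.959]]
[[-0.915  0.404 -0.   ]
 [ 0.404  0.915 -0.001]
 [-0.    -0.001 -1.   ]] [-3.85179542e-01 -9.77032288e-02 -1.34965859e-04]
```

>>> servo_tool([
  [[-49,-13,0],[0,0,0],1],
  [[-49,-13,0],[0,0,0],1],
  [[-49,-13,0],[0,0,0],1],
  [[-49,-13,0],[0,0,0],1],
  [[-49,-13,0],[0,0,0],1],
  [[-49,-13,0],[0,0,0],1],
  [[-40,-13,0],[0,0,0],1],
  [[0,0,0],[0,0,0],1],
])

```text
time: 0.95
position: [0.4925, 0.2833, 0.2272]
tool_rot: [0.203, 0.979, -0.002, -0.001]
wrist_force: [0.1, 0.5, -0.1]
width: 0.0854
```

```bash
cat >> h.py <<'E'
def shot(n,name=None):
    s=readout.observe();c=calibration(n);im,d=camera(n);name=name or n
    save(name,im);np.savez('pics/'+name+'.npz',im=im,d=d,pos=s['position'],q=s['tool_rot'],**{k:np.array(v) for k,v in c.items()})
    print(name,s['time'],s['position'].round(4),s['tool_rot'].round(4),s['width'])
    return load(name)
E
python3 - <<'E'
from h import *
shot('wrist','wrist1')
E
```

```text
wrist1 0.95 [0.4925 0.2833 0.2272] [ 0.2033  0.9791 -0.0021 -0.0012] 0.0854480678239261
```

View pics/wrist1.png

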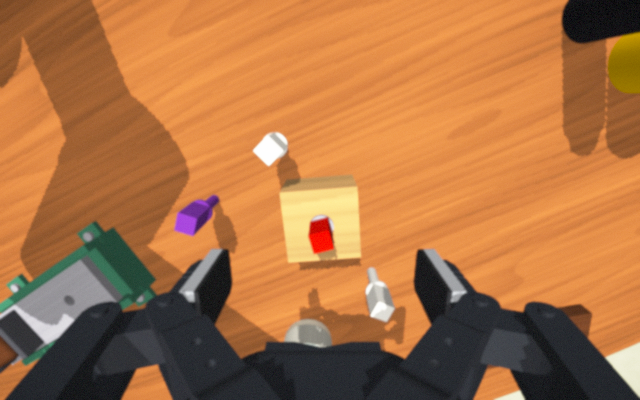

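The red head is at (320,236) in the stand. A white one is at (380,300), with its head leaning towards +row, and the other white is at (270,148). Next I measure the head top and its yaw.

```bash
python3 - <<'E'
from h import *
from scipy.spatial.transform import Rotation as Ro
f=load('wrist1');im=f['im']
save('c1',cv2.resize(im[165:280,260:410],None,fx=5,fy=5,interpolation=cv2.INTER_CUBIC))
h=cv2.cvtColor(im,cv2.COLOR_RGB2HSV)
m=((h[...,0]<8)|(h[...,0]>172))&(h[...,1]>170)&(h[...,2]>60)
m[:200]=0;m[280:]=0;m[:,:290]=0;m[:,350:]=0
print(blob(m)); 
ys,xs=np.nonzero(m);v=h[...,2][m];print(np.histogram(v,10))
P=np.array([depthpt(f,x,y,f['d'][y,x]) for x,y in zip(xs,ys)])
print(np.histogram(P[:,2],12))
T=P[abs(P[:,2]-.096)<.006]
r=cv2.minAreaRect((T[:,:2]*1000).astype(np.float32));print(len(T),T.mean(0),r)
mt=np.zeros_like(m);mt[ys[abs(P[:,2]-.096)<.006],xs[abs(P[:,2]-.096)<.006]]=1
cs,_=cv2.findContours(mt.astype(np.uint8),0,2);c=max(cs,key=cv2.contourArea)
q=np.array([onz(f,p[0][0],p[0][1],.096)[:2]*1000 for p in c]).astype(np.float32);print(cv2.minAreaRect(q))
R=Ro.from_quat(f['q']).as_matrix();print(R.round(3))
# stand top
st=(h[...,0]>12)&(h[...,0]<28)&(f['d']>0)
st[:165]=0;st[285:]=0;st[:,:265]=0;st[:,385:]=0
ys,xs=np.nonzero(st);P=np.array([depthpt(f,x,y,f['d'][y,x]) for x,y in zip(xs,ys)]);T=P[abs(P[:,2]-.06)<.005];r=cv2.minAreaRect((T[:,:2]*1000).astype(np.float32));print(len(T),r)
E
```

```text
[(np.int32(652), array([320.54, 236.16]), array([309, 219,  25,  34], dtype=int32))]
(array([  8,   3,   8,   4,  21, 179,  14,  19,  25, 371]), array([134. , 145.9, 157.8, 169.7, 181.6, 193.5, 205.4, 217.3, 229.2,
       241.1, 253. ]))
(array([173, 477,   0,   0,   0,   0,   0,   0,   0,   0,   0,   2]), array([0.06660476, 0.0918057 , 0.11700663, 0.14220756, 0.16740849,
       0.19260942, 0.21781035, 0.24301129, 0.26821222, 0.29341315,
       0.31861408, 0.34381501, 0.36901595]))
459 [0.536646   0.26125776 0.09988336] ((538.2042846679688, 260.55474853515625), (19.193870544433594, 20.52490997314453), 81.60343933105469)
((538.528564453125, 260.22088623046875), (20.528947830200195, 24.108469009399414), 81.67671966552734)
[[-0.917  0.398 -0.003]
 [ 0.398  0.917 -0.004]
 [ 0.002 -0.005 -1.   ]]
4582 ((538.7880859375, 259.9284973144531), (80.46388244628906, 81.2047348022461), 71.12185668945312)
```

View pics/c1.png

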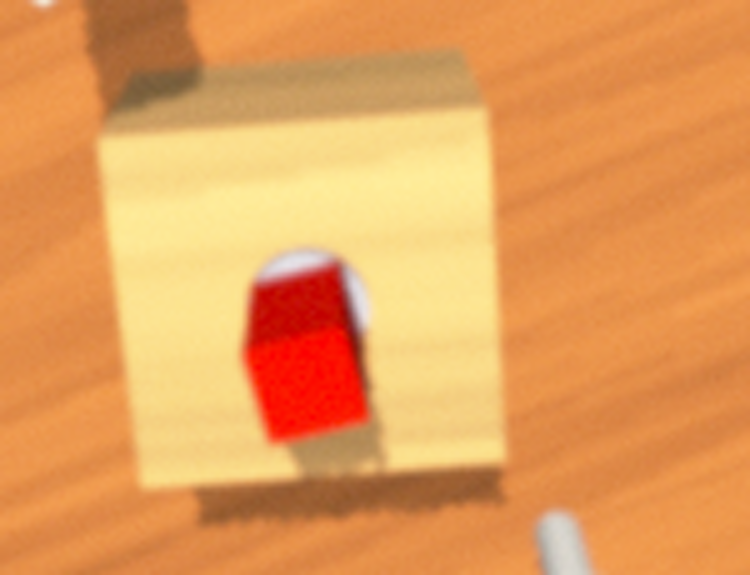

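```bash
cat >> h.py <<'E'
from scipy.spatial.transform import Rotation as Ro
def plan(p,jaw_deg):
    s=readout.observe();R=Ro.from_quat(s['tool_rot']).as_matrix()
    a=np.deg2rad(jaw_deg);y=np.array([np.cos(a),np.sin(a),0]);z=np.array([0,0,-1.]);x=np.cross(y,z)
    T=np.stack([x,y,z],1);rv=np.rad2deg(Ro.from_matrix(R.T@T).as_rotvec())
    print('t',s['time'],'pos',s['position'].round(4),'move mm',(1000*R.T@(np.array(p)-s['position'])).round(1),'turn',rv.round(2),'F',s['wrist_force'].round(1),'w',round(s['width'],4))
E
python3 -c "
from h import *
plan([.5385,.2602,.15],81.6)"
```

```text
t 1.0 pos [0.4912 0.2845 0.2272] move mm [-53.3  -3.2  77.1] turn [ -0.24  -0.16 -15.01] F [ 0.  -0.2  0.6] w 0.0853
```

>>> servo_tool([
  [[-27,-2,38],[0,0,-7.5],0.8],
  [[-26,2,38],[0,0,-7.5],0.8],
  [[0,0,0],[0,0,0],0.8],
  [[0,0,0],[0,0,0],0.8],
])

```text
time: 1.4
position: [0.5401, 0.2685, 0.15]
tool_rot: [0.068, 0.998, -0.001, -0.002]
wrist_force: [0.1, 0.3, 1.1]
width: 0.0681
```

```bash
python3 -c "
from h import *
plan([.5385,.2602,.067],81.6)
f=shot('wrist','wrist2')"
```

```text
t 1.4 pos [0.5401 0.2685 0.15  ] move mm [ 0.2 -8.4 83. ] turn [-0.09 -0.17  0.58] F [0.1 0.3 1.1] w 0.0681
wrist2 1.4 [0.5401 0.2685 0.15  ] [ 6.820e-02  9.977e-01 -7.000e-04 -1.500e-03] 0.06811924549652197
```

View pics/wrist2.png

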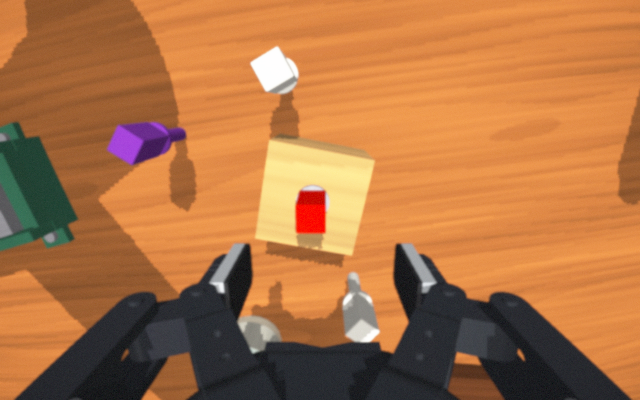

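```bash
python3 - <<'E'
from h import *
f=load('wrist2');h=cv2.cvtColor(f['im'],cv2.COLOR_RGB2HSV)
m=((h[...,0]<8)|(h[...,0]>172))&(h[...,1]>170)&(h[...,2]>60)
m[:170]=0;m[250:]=0;m[:,:280]=0;m[:,350:]=0
ys,xs=np.nonzero(m);P=np.array([depthpt(f,x,y,f['d'][y,x]) for x,y in zip(xs,ys)])
k=abs(P[:,2]-.101)<.006
print(cv2.minAreaRect((P[k][:,:2]*1000).astype(np.float32)),np.median(P[k][:,2]))
q=np.array([onz(f,x,y,.102)[:2]*1000 for x,y in zip(xs[k],ys[k])]).astype(np.float32);print(cv2.minAreaRect(q))
E
```

```text
((538.2200927734375, 260.1017150878906), (18.95221519470215, 20.75058364868164), 81.81719207763672) 0.10104354794636672
((536.7930908203125, 260.4324951171875), (18.577974319458008, 22.196701049804688), 80.78394317626953)
```

>>> servo_tool([
  [[0.6,-8.4,15],[0,0,0.5],0.6],
  [[0,0,30],[0,0,0],0.6],
  [[0,0,28],[0,0,0],0.6],
  [[0,0,8],[0,0,0],0.6],
  [[0,0,0],[0,0,0],0.6],
])

```text
time: 1.95
position: [0.5369, 0.2656, 0.0754]
tool_rot: [0.073, 0.997, 0.002, 0.003]
wrist_force: [-0.1, 0.6, -0.0]
width: 0.0513
```

```bash
python3 -c "
from h import *
plan([.538,.2602,.067],81.6)"
```

```text
t 1.95 pos [0.5369 0.2656 0.0754] move mm [-1.8 -5.3  8.4] turn [0.28 0.31 0.05] F [-0.1  0.6 -0. ] w 0.0513
```

>>> servo_tool([
  [[-1.6,-5,4],[0.3,0.3,0],0.6],
  [[0,0,4],[0,0,0],0.6],
  [[0,0,0],[0,0,0],0.6],
])

```text
time: 2.25
position: [0.5389, 0.2617, 0.0715]
tool_rot: [0.073, 0.997, 0.001, 0.002]
wrist_force: [0.2, -0.8, 0.8]
width: 0.0513
```

```bash
python3 -c "
from h import *
plan([.538,.2602,.067],81.6)"
```

```text
t 2.25 pos [0.5389 0.2617 0.0715] move mm [ 0.7 -1.6  4.5] turn [0.13 0.23 0.07] F [ 0.2 -0.8  0.8] w 0.0513
```

>>> servo_tool([
  [[0.7,-1.6,3.5],[0.15,0.25,0],0.6],
  [[0,0,1],[0,0,0],0.6],
  [[0,0,0],[0,0,0],0.6],
])

```text
time: 2.55
position: [0.5387, 0.2603, 0.0681]
tool_rot: [0.073, 0.997, 0.0, 0.001]
wrist_force: [0.6, 0.2, -0.5]
width: 0.0508
```

```bash
python3 -c "
from h import *
plan([.538,.2602,.067],81.6)"
```

```text
t 2.55 pos [0.5387 0.2603 0.0681] move mm [ 0.7 -0.2  1.1] turn [0.04 0.06 0.05] F [ 0.6  0.2 -0.5] w 0.0508
```

>>> servo_tool([
  [[0,0,0],[0,0,0],0],
  [[0,0,0],[0,0,0],0],
  [[0,0,0],[0,0,0],0],
  [[0,0,0],[0,0,0],0],
  [[0,0,0],[0,0,0],0],
  [[0,0,0],[0,0,0],0],
], squeeze=80)

```text
time: 3.15
position: [0.5389, 0.2602, 0.0683]
tool_rot: [0.073, 0.997, 0.0, 0.001]
wrist_force: [-0.2, -0.2, 0.7]
width: 0.019
```

```bash
python3 -c "
from h import *
plan([.538,.2602,.067],81.6)"
```

```text
t 3.15 pos [0.5389 0.2602 0.0683] move mm [ 0.8 -0.2  1.3] turn [0.04 0.07 0.04] F [-0.2 -0.2  0.7] w 0.019
```

>>> servo_tool([
  [[0,0,-10],[0,0,0],0],
  [[0,0,-30],[0,0,0],0],
  [[0,0,-45],[0,0,0],0],
  [[0,0,-45],[0,0,0],0],
  [[0,-30,0],[0,0,0],0],
  [[0,-48,0],[0,0,0],0],
  [[0,-48,0],[0,0,0],0],
  [[0,-48,0],[0,0,0],0],
  [[0,-40,0],[0,0,0],0],
  [[0,-15,0],[0,0,-8],0],
  [[0,0,0],[0,0,-8],0],
  [[0,0,0],[0,0,0],0],
])

```text
time: 4.35
position: [0.5037, 0.026, 0.2099]
tool_rot: [-0.072, 0.997, 0.0, 0.004]
wrist_force: [-0.1, 0.5, -1.1]
width: 0.0192
```

```bash
python3 -c "
from h import *
plan([.507,.0,.18],97.84)
f=shot('wrist','wrist3')"
```

```text
t 4.35 pos [0.5037 0.026  0.2099] move mm [  0.6 -26.2  29.9] turn [0.  0.4 0.4] F [-0.1  0.5 -1.1] w 0.0192
wrist3 4.35 [0.5037 0.026  0.2099] [-7.190e-02  9.974e-01  2.000e-04  3.500e-03] 0.019164985302927606
```

View pics/wrist3.png

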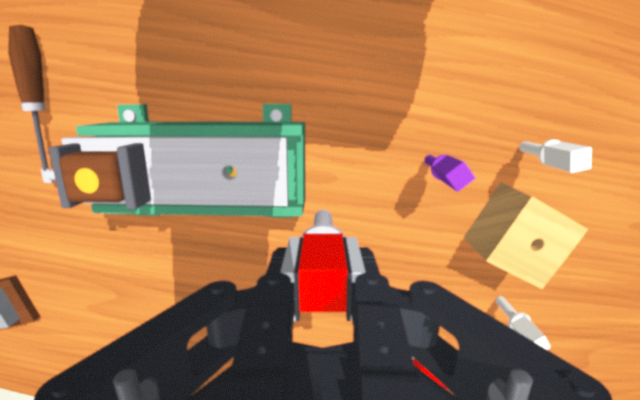

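The empty stand is at (528,235) and the pin is in the jaws at (323,270). The slide hole shows at (230,172) with brass and green inside. Now to measure the hole and cradle axis.

```bash
python3 - <<'E'
from h import *
f=load('wrist3');im=f['im']
save('c3',cv2.resize(im[110:230,150:340],None,fx=4.2,fy=4.2,interpolation=cv2.INTER_CUBIC))
h=cv2.cvtColor(im,cv2.COLOR_RGB2HSV)
roi=np.zeros(im.shape[:2],bool);roi[150:200,190:265]=1
slide=(h[...,1]<40)&(h[...,2]>110)
m=roi&~slide
for b in blob(m,20):
    print(b,onz(f,*b[1],.058).round(4))
    x,y,w,hh=b[2];
    for u,v in((x-.5,y+hh/2-.5),(x+w-.5,y+hh/2-.5),(x+w/2-.5,y-.5),(x+w/2-.5,y+hh-.5)):print(onz(f,u,v,.058).round(4))
print(blob(m,20))
m8=roi&~slide;cs,_=cv2.findContours(m8.astype(np.uint8),0,2);c=max(cs,key=cv2.contourArea);print(cv2.fitEllipse(c))
# axis via green walls z~.056
g=(h[...,0]>65)&(h[...,0]<95)&(h[...,1]>80);ys,xs=np.nonzero(g)
P=np.array([depthpt(f,x,y,f['d'][y,x]) for x,y in zip(xs,ys) if f['d'][y,x]>0]);print(np.histogram(P[:,2],14,(0,.07)))
W=P[(P[:,2]>.051)&(P[:,2]<.061)]
r=cv2.minAreaRect((W[:,:2]*1000).astype(np.float32));print(len(W),r,cv2.boxPoints(r))
E
```

```text
(np.int32(104), array([231.04, 171.29]), array([226, 166,  11,  12], dtype=int32)) [ 0.5067 -0.0627  0.058 ]
[ 0.5076 -0.068   0.058 ]
[ 0.5061 -0.0575  0.058 ]
[ 0.501  -0.0631  0.058 ]
[ 0.5128 -0.0624  0.058 ]
[(np.int32(104), array([231.04, 171.29]), array([226, 166,  11,  12], dtype=int32))]
((231.0473175048828, 171.25804138183594), (9.572430610656738, 12.643431663513184), 133.3578338623047)
(array([  11,  626,   16,   23,   32,  615,  164,  118,  458,  161, 1831,
       2285,    0,    0]), array([0.   , 0.005, 0.01 , 0.015, 0.02 , 0.025, 0.03 , 0.035, 0.04 ,
       0.045, 0.05 , 0.055, 0.06 , 0.065, 0.07 ]))
4095 ((513.096923828125, -103.7418441772461), (90.3463134765625, 218.0570526123047), 7.862555027008057) [[ 453.43365     -1.9178414]
 [ 483.26324   -217.92497  ]
 [ 572.7602    -205.56584  ]
 [ 542.9306      10.441284 ]]
```

View pics/c3.png

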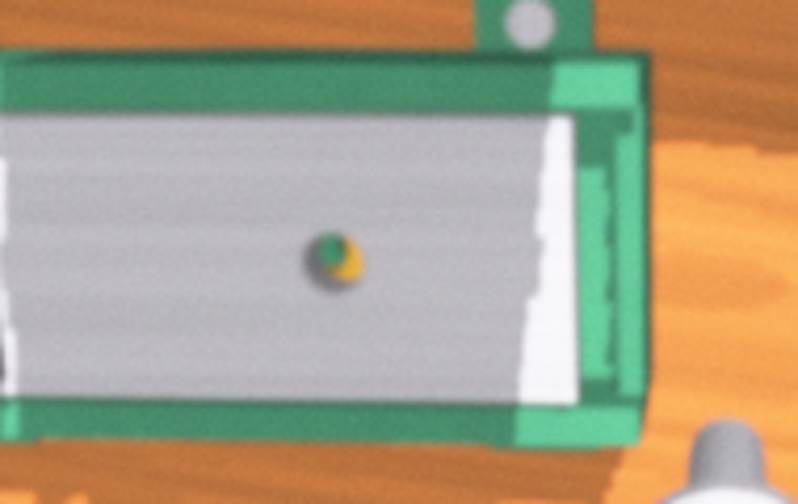

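```bash
python3 - <<'E'
from h import *
f=load('wrist3');im=f['im']
save('c3b',cv2.resize(im[160:185,215:245],None,fx=20,fy=20,interpolation=cv2.INTER_NEAREST))
p=onz(f,228.9,172.1,.058);print('hole',p)
d=np.deg2rad(97.85);y=np.array([np.cos(d),np.sin(d)]);x=np.array([y[1],-y[0]])
# walls: box centre is at y=-40 ; along x centre
c=np.array([.5131,-.10374]);sk=c+.040*y;print('socket',sk)
# +y end
e=(np.array([.4534,-.0019])+np.array([.5429,.0104]))/2;print('socket from end',e-.07*y)
print('hole rel socket',x@(p[:2]-sk),y@(p[:2]-sk))
E
```

```text
hole [ 0.50776649 -0.06471426  0.058     ]
socket [ 0.5076368  -0.06411484]
socket from end [ 0.50771061 -0.06509403]
hole rel socket 4.660689144457458e-05 -0.0006115146546598709
```

View pics/c3b.png

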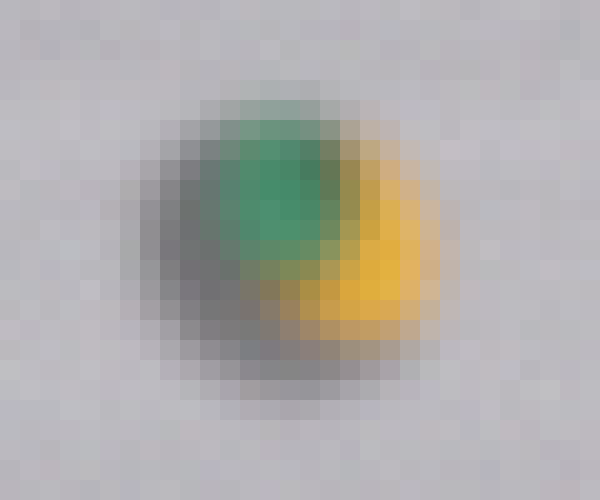

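```bash
python3 - <<'E'
from h import *
f=load('wrist3')
d=np.deg2rad(97.85);y=np.array([np.cos(d),np.sin(d)]);x=np.array([y[1],-y[0]])
sk=np.array([.5077,-.0645])
for a,b in[(345,130),(352,165),(352,200),(340,235),(318,265),(285,285)]:
    p=onz(f,215+a/20-.5,160+b/20-.5,.044)[:2]-sk
    X,Y=x@p*1e3,y@p*1e3
    print(round(X,2),round(Y,2),'centre y', Y-np.sqrt(max(0,6.75**2-X*X)) )
E
```

```text
-3.11 -1.13 centre y -7.119435008410226
-1.33 -0.9 centre y -7.522810689942226
0.46 -1.04 centre y -7.771195176677025
2.25 -1.78 centre y -8.141997319845858
3.79 -3.01 centre y -8.594013518688104
4.83 -4.77 centre y -9.484492442597695
```

```bash
python3 - <<'E'
from h import *
f=load('wrist3');R=Ro.from_quat(f['q']).as_matrix();p=f['pos']
im=f['im'].copy()
big=cv2.resize(im[195:325,270:380],None,fx=5,fy=5,interpolation=cv2.INTER_CUBIC)
def P(t): u,v=proj(f,p+R@np.array(t));return u,v
for rad,z in((5,.0543),(6,.0523),(13,.0083)):
    pts=np.array([P([rad*1e-3*np.cos(a),rad*1e-3*np.sin(a),z]) for a in np.linspace(0,6.28,60)])
    pts=((pts-[270,195]+.5)*5).astype(int);cv2.polylines(big,[pts],True,(0,255,0),1)
q=np.array([P([a*.01,b*.01,.0543-.088]) for a,b in((1,1),(1,-1),(-1,-1),(-1,1))]);cv2.polylines(big,[((q-[270,195]+.5)*5).astype(int)],True,(255,255,0),1)
save('c3n',big)
E
```

```text
(no output)
```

View pics/c3n.png

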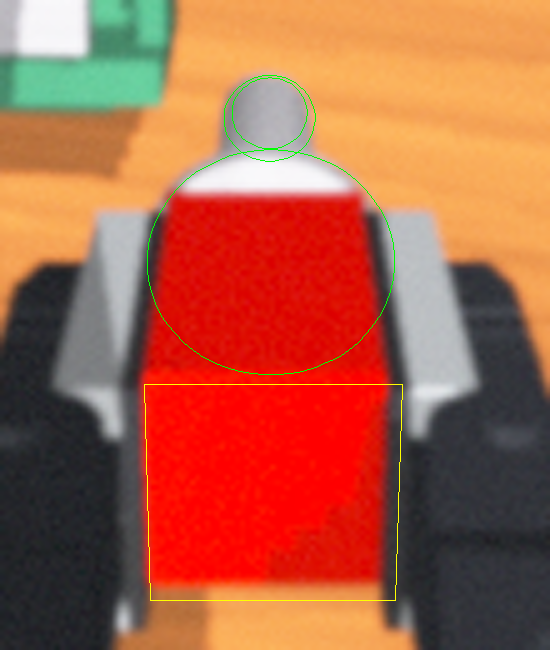

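```bash
python3 -c "
from h import *
plan([.5077,-.0647,.135],97.85)"
```

```text
t 4.4 pos [0.5037 0.0263 0.2099] move mm [  9.3 -90.6  74.9] turn [-0.    0.41  0.16] F [-0.2 -0.6 -1.6] w 0.0188
```

>>> servo_tool([
  [[3,-30,10],[0,0.4,0.2],0],
  [[3,-35,20],[0,0,0],0],
  [[3,-25,25],[0,0,0],0],
  [[0,0,15],[0,0,0],0],
  [[0,0,0],[0,0,0],0],
])

```text
time: 4.9
position: [0.5084, -0.0643, 0.1395]
tool_rot: [-0.06, 0.998, 0.0, 0.001]
wrist_force: [-0.1, 0.6, -1.2]
width: 0.0191
```

```bash
python3 -c "
from h import *
plan([.5077,-.0647,.125],97.85)"
```

```text
t 4.9 pos [ 0.5084 -0.0643  0.1395] move mm [ 0.8 -0.3 14.5] turn [ 0.02  0.15 -0.99] F [-0.1  0.6 -1.2] w 0.0191
```

>>> servo_tool([
  [[0.7,-0.3,10],[0,0.15,-1],0],
  [[0,0,7],[0,0,0],0],
  [[0,0,0],[0,0,0],0],
  [[0,0,0],[0,0,0],0],
])

```text
time: 5.3
position: [0.5087, -0.0627, 0.1234]
tool_rot: [-0.068, 0.998, 0.0, 0.001]
wrist_force: [-0.9, -1.0, -1.6]
width: 0.0192
```

```bash
python3 - <<'E'
from h import *
plan([.5077,-.0647,.120],97.85)
f=shot('wrist','wrist4')
save('c4',cv2.resize(f['im'][150:310,220:420],None,fx=3.5,fy=3.5,interpolation=cv2.INTER_CUBIC))
print(proj(f,np.array([.5077,-.0647,.058])))
s=shot('side','side4');u,v=proj(s,np.array([.5077,-.0647,.07]));print(u,v)
u,v=int(u),int(v);save('c4s',cv2.resize(s['im'][v-50:v+50,u-60:u+60],None,fx=6,fy=6,interpolation=cv2.INTER_CUBIC))
E
```

```text
t 5.3 pos [ 0.5087 -0.0627  0.1234] move mm [ 1.3 -1.9  3.4] turn [-0.    0.09 -0.01] F [-0.9 -1.  -1.6] w 0.0192
wrist4 5.3 [ 0.5087 -0.0627  0.1234] [-6.840e-02  9.977e-01  1.000e-04  8.000e-04] 0.019189022351772365
(np.float64(320.70770047009825), np.float64(209.86151859074025))
side4 5.35 [ 0.5087 -0.0627  0.1234] [-6.840e-02  9.977e-01  1.000e-04  8.000e-04] 0.018949423399477545
370.8880536932874 218.7464147826221
```

View pics/c4.png

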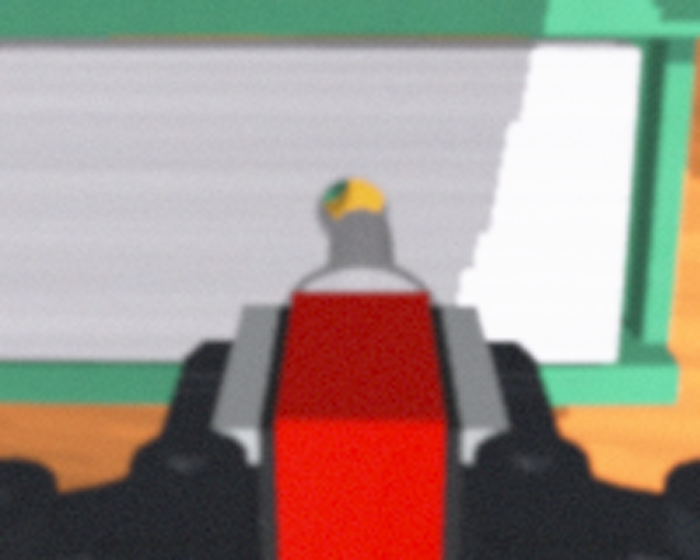

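View pics/c4s.png

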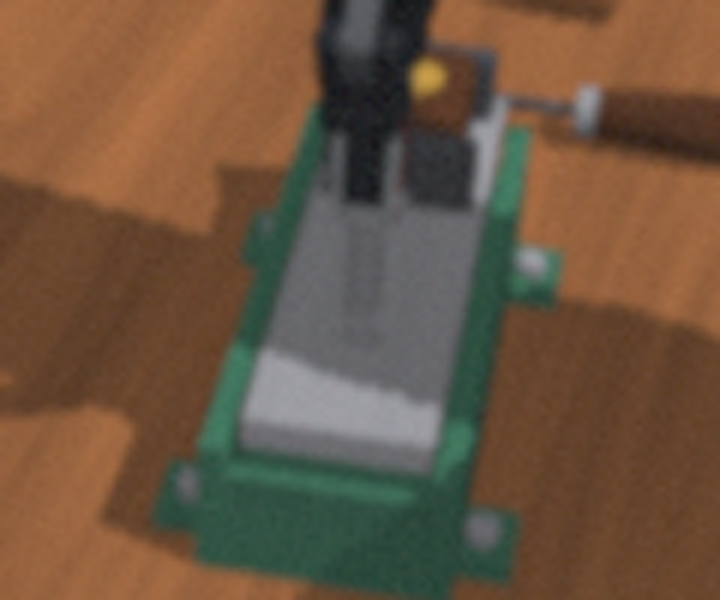

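```bash
python3 - <<'E'
from h import *
f=load('wrist4');R=Ro.from_quat(f['q']).as_matrix();p=f['pos'];im=f['im']
big=cv2.resize(im[190:240,290:350],None,fx=12,fy=12,interpolation=cv2.INTER_CUBIC)
def L(pts,col): cv2.polylines(big,[((np.array(pts)-[290,190]+.5)*12).astype(int)],True,col,1)
A=np.linspace(0,6.28,60)
for rad,z in((5,.0543),(6,.0523)): L([proj(f,p+R@np.array([rad*1e-3*np.cos(a),rad*1e-3*np.sin(a),z])) for a in A],(0,255,0))
L([proj(f,np.array([.5074+.00675*np.cos(a),-.0649+.00675*np.sin(a),.058])) for a in A],(255,0,0))
save('c4n',big)
E
```

```text
(no output)
```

View pics/c4n.png

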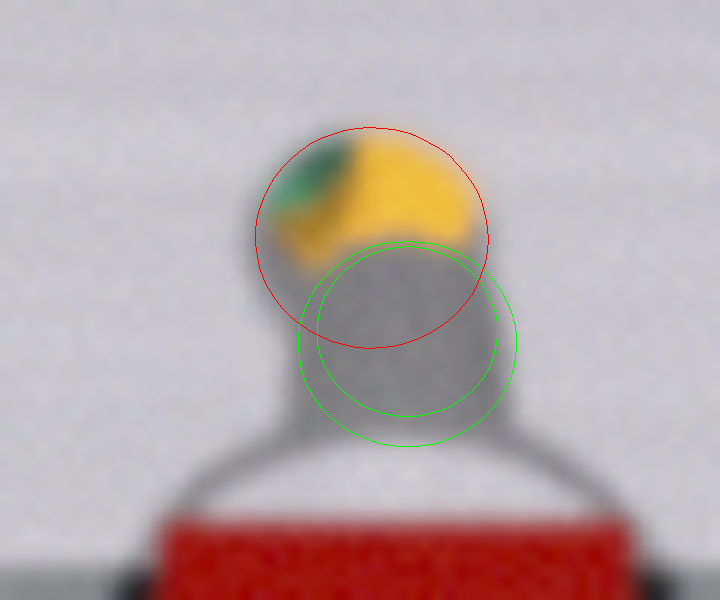

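>>> servo_tool([
  [[1.5,-1.9,0],[0,0,0],0],
  [[0,0,0],[0,0,0],0],
])

```text
time: 5.6
position: [0.5078, -0.0649, 0.1242]
tool_rot: [-0.068, 0.998, -0.0, 0.001]
wrist_force: [-0.1, -0.5, -1.2]
width: 0.0188
```

```bash
python3 -c "
from h import *
plan([.5074,-.0647,.120],97.85)"
```

```text
t 5.6 pos [ 0.5078 -0.0649  0.1242] move mm [0.4 0.2 4.2] turn [-0.02  0.16  0.  ] F [-0.1 -0.5 -1.2] w 0.0188
```

>>> servo_tool([
  [[0.4,0.2,5],[0,0.15,0],0],
  [[0,0,4],[0,0,0],0],
  [[0,0,2],[0,0,0],0],
  [[0,0,0],[0,0,0],0],
])

```text
time: 6.0
position: [0.5074, -0.0649, 0.1124]
tool_rot: [-0.068, 0.998, -0.0, 0.0]
wrist_force: [-0.3, -0.8, -0.4]
width: 0.0188
```

```bash
python3 -c "
from h import *
plan([.5074,-.0647,.103],97.85)"
```

```text
t 6.0 pos [ 0.5074 -0.0649  0.1124] move mm [-0.1  0.2  9.4] turn [-0.02  0.01 -0.02] F [-0.3 -0.8 -0.4] w 0.0188
```

>>> servo_tool([
  [[0,0.2,1.5],[0,0,0],0],
  [[0,0,1],[0,0,0],0],
  [[0,0,0],[0,0,0],0],
])

```text
time: 6.3
position: [0.5073, -0.0647, 0.1096]
tool_rot: [-0.068, 0.998, -0.0, 0.0]
wrist_force: [0.3, 0.6, -1.1]
width: 0.0187
```

```bash
python3 -c "
from h import *
plan([.5074,-.0647,.103],97.85)"
```

```text
t 6.3 pos [ 0.5073 -0.0647  0.1096] move mm [-0.1 -0.1  6.6] turn [-0.02  0.01 -0.03] F [ 0.3  0.6 -1.1] w 0.0187
```

>>> servo_tool([
  [[0,0,2],[0,0,0],0],
  [[0,0,2],[0,0,0],0],
  [[0,0,2],[0,0,0],0],
  [[0,0,1],[0,0,0],0],
  [[0,0,0],[0,0,0],0],
])

```text
time: 6.8
position: [0.5074, -0.0647, 0.102]
tool_rot: [-0.068, 0.998, -0.0, 0.0]
wrist_force: [-0.1, -0.4, -1.9]
width: 0.0189
```

```bash
python3 -c "
from h import *
plan([.5074,-.0647,.1015],97.85)"
```

```text
t 6.8 pos [ 0.5074 -0.0647  0.102 ] move mm [-0.  -0.1  0.5] turn [-0.02  0.02 -0.02] F [-0.1 -0.4 -1.9] w 0.0189
```

>>> servo_tool([
  [[0,-2.5,0],[0,0,0],0],
  [[0,-2.5,0],[0,0,0],0],
  [[0,-2.4,0],[0,0,0],0],
  [[0,0,0],[0,0,0],0],
])

```text
time: 7.2
position: [0.5086, -0.0721, 0.1021]
tool_rot: [-0.068, 0.998, 0.0, 0.0]
wrist_force: [0.1, 1.5, -1.9]
width: 0.0192
```

```bash
cat >> h.py <<'E'
def rel():
    s=readout.observe();d=np.deg2rad(97.85);y=np.array([np.cos(d),np.sin(d)]);x=np.array([y[1],-y[0]]);p=s['position'][:2]-np.array([.5077,-.0645]);F=s['wrist_force']
    print('cradle x,y mm',round(x@p*1e3,2),round(y@p*1e3,2),'nose z',round((s['position'][2]-.0543)*1e3,2),'Fx,Fy,Fz',round(x@F[:2],1),round(y@F[:2],1),round(F[2],1),'T',s['ft_torque'].round(2),'rot',s['tool_rot'].round(4))
E
python3 -c "
from h import *
plan([.5074,-.0647,.1015],97.85);rel()"
```

```text
t 7.2 pos [ 0.5086 -0.0721  0.1021] move mm [0.2 7.5 0.6] turn [0.05 0.05 0.  ] F [ 0.1  1.5 -1.9] w 0.0192
cradle x,y mm -0.14 -7.61 nose z 47.8 Fx,Fy,Fz 0.3 1.5 -1.9 T [ 0.14 -0.11  0.02] rot [-6.850e-02  9.977e-01  5.000e-04  4.000e-04]
```

>>> servo_tool([
  [[0,0,1.5],[0,0,0],0],
  [[0,0,1.5],[0,0,0],0],
  [[0,0,0.8],[0,0,0],0],
])

```text
time: 7.5
position: [0.509, -0.0723, 0.0985]
tool_rot: [-0.068, 0.998, 0.0, 0.001]
wrist_force: [0.2, 0.1, 0.5]
width: 0.0189
```

```bash
python3 -c "
from h import *
rel()"
```

```text
cradle x,y mm 0.21 -7.87 nose z 44.18 Fx,Fy,Fz 0.2 0.0 0.5 T [ 0.34 -0.07 -0.  ] rot [-6.830e-02  9.977e-01  4.000e-04  9.000e-04]
```

>>> servo_tool([
  [[0,0,0.8],[0,0,0],0],
  [[0,0,0.8],[0,0,0],0],
])

```text
time: 7.7
position: [0.509, -0.0722, 0.0968]
tool_rot: [-0.068, 0.998, 0.0, 0.001]
wrist_force: [-0.3, 0.2, -1.1]
width: 0.0189
```

```bash
python3 -c "
from h import *
rel()"
```

```text
cradle x,y mm 0.22 -7.85 nose z 42.48 Fx,Fy,Fz -0.2 0.2 -1.1 T [ 0.22 -0.08 -0.01] rot [-6.840e-02  9.977e-01  3.000e-04  9.000e-04]
```

>>> servo_tool([
  [[0,0,1],[0,0,0],0],
  [[0,0,1],[0,0,0],0],
])

```text
time: 7.9
position: [0.509, -0.0722, 0.0946]
tool_rot: [-0.068, 0.998, 0.0, 0.001]
wrist_force: [0.6, 1.4, -0.6]
width: 0.0189
```

```bash
python3 -c "
from h import *
rel()"
```

```text
cradle x,y mm 0.21 -7.85 nose z 40.28 Fx,Fy,Fz 0.8 1.3 -0.6 T [ 0.24 -0.07  0.04] rot [-6.840e-02  9.977e-01  2.000e-04  9.000e-04]
```

>>> servo_tool([
  [[0,0,1.5],[0,0,0],0],
  [[0,0,1.5],[0,0,0],0],
  [[0,0,1.5],[0,0,0],0],
  [[0,0,1],[0,0,0],0],
  [[0,0,0],[0,0,0],0],
])

```text
time: 8.4
position: [0.5089, -0.0722, 0.0883]
tool_rot: [-0.068, 0.998, 0.0, 0.001]
wrist_force: [1.1, 1.4, -0.8]
width: 0.0187
```

```bash
python3 -c "
from h import *
rel();plan([.5077,-.0645,.088],97.85)"
```

```text
cradle x,y mm 0.17 -7.79 nose z 34.04 Fx,Fy,Fz 1.3 1.2 -0.8 T [ 0.18 -0.19  0.01] rot [-6.840e-02  9.977e-01  3.000e-04  8.000e-04]
t 8.4 pos [ 0.5089 -0.0722  0.0883] move mm [0.2 7.8 0.3] turn [ 0.02  0.09 -0.  ] F [ 1.1  1.4 -0.8] w 0.0187
```

>>> servo_tool([
  [[0,1.5,0],[0,0,0],0],
  [[0,1.5,0],[0,0,0],0],
  [[0,1.5,0],[0,0,0],0],
])

```text
time: 8.7
position: [0.5084, -0.0695, 0.0883]
tool_rot: [-0.068, 0.998, -0.002, 0.001]
wrist_force: [1.4, -6.7, -2.6]
width: 0.0191
```

```bash
python3 -c "
from h import *
rel();plan([.5077,-.0645,.088],97.85)"
```

```text
cradle x,y mm 0.01 -5.08 nose z 34.05 Fx,Fy,Fz 0.4 -6.8 -2.6 T [-1.64 -0.33 -0.  ] rot [-6.770e-02  9.977e-01 -2.200e-03  7.000e-04]
t 8.7 pos [ 0.5084 -0.0695  0.0883] move mm [0.  5.1 0.3] turn [-0.25  0.06 -0.08] F [ 1.4 -6.7 -2.6] w 0.0191
```

>>> servo_tool([
  [[0,1.7,0],[-0.2,0,0],0],
  [[0,1.7,0],[-0.2,0,0],0],
  [[0,1.7,0],[-0.2,0,0],0],
  [[0,0.6,0],[-0.2,0,0],0],
])

```text
time: 9.1
position: [0.5081, -0.0675, 0.0883]
tool_rot: [-0.066, 0.998, 0.0, 0.0]
wrist_force: [0.2, -4.6, -2.5]
width: 0.0191
```

```bash
python3 -c "
from h import *
rel();plan([.5077,-.0645,.088],97.85)"
```

```text
cradle x,y mm 0.01 -3.03 nose z 34.04 Fx,Fy,Fz -0.4 -4.6 -2.5 T [-0.96 -0.18  0.03] rot [-6.640e-02  9.978e-01  0.000e+00  4.000e-04]
t 9.1 pos [ 0.5081 -0.0675  0.0883] move mm [0.  3.  0.3] turn [-0.    0.05 -0.23] F [ 0.2 -4.6 -2.5] w 0.0191
```

>>> servo_tool([
  [[0,2,0],[0,0,0],0],
  [[0,2,0],[-0.1,0,0],0],
  [[0,2,0],[-0.1,0,0],0],
])

```text
time: 9.4
position: [0.5077, -0.0643, 0.0883]
tool_rot: [-0.065, 0.998, -0.002, 0.0]
wrist_force: [1.2, -7.1, -2.3]
width: 0.019
```

```bash
python3 -c "
from h import *
rel();plan([.5077,-.0645,.088],97.85)"
```

```text
cradle x,y mm 0.0 0.24 nose z 34.02 Fx,Fy,Fz 0.2 -7.2 -2.3 T [-1.74 -0.33  0.05] rot [-6.540e-02  9.979e-01 -1.600e-03  4.000e-04]
t 9.4 pos [ 0.5077 -0.0643  0.0883] move mm [ 0.  -0.2  0.3] turn [-0.18  0.03 -0.35] F [ 1.2 -7.1 -2.3] w 0.019
```

>>> servo_tool([
  [[0,0,0],[-0.2,0,-0.3],0],
  [[0,0,1],[0,0,0],0],
  [[0,0,1],[0,0,0],0],
])

```text
time: 9.7
position: [0.508, -0.0643, 0.0866]
tool_rot: [-0.068, 0.998, 0.0, 0.001]
wrist_force: [0.7, -1.6, -0.5]
width: 0.0191
```

```bash
python3 -c "
from h import *
rel();plan([.5077,-.0645,.088],97.85)"
```

```text
cradle x,y mm 0.31 0.11 nose z 32.32 Fx,Fy,Fz 0.5 -1.7 -0.5 T [-0.41 -0.2  -0.01] rot [-6.800e-02  9.977e-01  0.000e+00  7.000e-04]
t 9.7 pos [ 0.508  -0.0643  0.0866] move mm [ 0.3 -0.1 -1.4] turn [-0.    0.08 -0.05] F [ 0.7 -1.6 -0.5] w 0.0191
```

>>> servo_tool([
  [[0,0,1],[0,0,0],0],
  [[0,0,0.8],[0,0,0],0],
])

```text
time: 9.9
position: [0.5081, -0.0643, 0.0849]
tool_rot: [-0.068, 0.998, 0.0, 0.001]
wrist_force: [-0.4, -1.2, -1.0]
width: 0.0189
```

```bash
python3 -c "
from h import *
rel()"
```

```text
cradle x,y mm 0.44 0.16 nose z 30.58 Fx,Fy,Fz -0.6 -1.1 -1.0 T [-0.48 -0.12  0.02] rot [-6.810e-02  9.977e-01  0.000e+00  9.000e-04]
```

>>> servo_tool([
  [[0.3,0,0.8],[0,0.1,0],0],
  [[0,0,0.8],[0,0,0],0],
])

```text
time: 10.1
position: [0.508, -0.0643, 0.0834]
tool_rot: [-0.068, 0.998, -0.0, 0.0]
wrist_force: [0.2, -3.0, 0.5]
width: 0.019
```

```bash
python3 -c "
from h import *
rel()"
```

```text
cradle x,y mm 0.33 0.14 nose z 29.05 Fx,Fy,Fz -0.2 -3.0 0.5 T [-0.45 -0.22  0.02] rot [-6.810e-02  9.977e-01 -1.000e-04  3.000e-04]
```

>>> servo_tool([
  [[0,0,0.8],[0,0,0],0],
  [[0,0,0.8],[0,0,0],0],
])

```text
time: 10.3
position: [0.508, -0.0643, 0.0817]
tool_rot: [-0.068, 0.998, -0.0, 0.0]
wrist_force: [0.8, -1.1, 0.2]
width: 0.0189
```

```bash
python3 -c "
from h import *
rel()"
```

```text
cradle x,y mm 0.37 0.15 nose z 27.37 Fx,Fy,Fz 0.7 -1.2 0.2 T [-0.5  -0.23 -0.04] rot [-6.810e-02  9.977e-01 -1.000e-04  3.000e-04]
```

>>> servo_tool([
  [[0,0,1.2],[0,0,0],0],
  [[0,0,1.2],[0,0,0],0],
  [[0,0,1.2],[0,0,0],0],
])

```text
time: 10.6
position: [0.5081, -0.0643, 0.0778]
tool_rot: [-0.068, 0.998, -0.0, 0.0]
wrist_force: [1.2, -2.2, 1.1]
width: 0.0187
```

```bash
python3 -c "
from h import *
rel()"
```

```text
cradle x,y mm 0.38 0.15 nose z 23.47 Fx,Fy,Fz 0.9 -2.3 1.1 T [-0.52 -0.21 -0.02] rot [-6.810e-02  9.977e-01 -1.000e-04  3.000e-04]
```

>>> servo_tool([
  [[0,0,1.5],[0,0,0],0],
  [[0,0,1.5],[0,0,0],0],
  [[0,0,1.5],[0,0,0],0],
  [[0,0,1.5],[0,0,0],0],
  [[0,0,1],[0,0,0],0],
])

```text
time: 11.1
position: [0.5081, -0.0643, 0.07]
tool_rot: [-0.068, 0.998, -0.0, 0.0]
wrist_force: [0.4, -2.0, 0.2]
width: 0.0194
```

```bash
python3 -c "
from h import *
rel()"
```

```text
cradle x,y mm 0.38 0.14 nose z 15.75 Fx,Fy,Fz 0.1 -2.0 0.2 T [-0.43 -0.24  0.03] rot [-6.810e-02  9.977e-01 -1.000e-04  3.000e-04]
```

>>> servo_tool([
  [[0,0,1],[0,0,0],0],
  [[0,0,1],[0,0,0],0],
  [[0,0,0.7],[0,0,0],0],
])

```text
time: 11.4
position: [0.5081, -0.0643, 0.0671]
tool_rot: [-0.068, 0.998, -0.0, 0.0]
wrist_force: [0.2, -1.9, 0.1]
width: 0.0187
```

```bash
python3 -c "
from h import *
rel()"
```

```text
cradle x,y mm 0.37 0.13 nose z 12.77 Fx,Fy,Fz -0.1 -2.0 0.1 T [-0.41 -0.19  0.02] rot [-6.810e-02  9.977e-01 -1.000e-04  3.000e-04]
```

>>> servo_tool([
  [[0,0,0.5],[0,0,0],0],
  [[0,0,0.4],[0,0,0],0],
])

```text
time: 11.6
position: [0.5081, -0.0643, 0.0663]
tool_rot: [-0.068, 0.998, -0.0, 0.0]
wrist_force: [-1.1, -2.6, 4.4]
width: 0.019
```

```bash
python3 -c "
from h import *
rel()"
```

```text
cradle x,y mm 0.4 0.13 nose z 11.98 Fx,Fy,Fz -1.4 -2.4 4.4 T [-0.5   0.14 -0.04] rot [-6.810e-02  9.977e-01 -1.000e-04  4.000e-04]
```

>>> servo_tool([
  [[0,0,0],[0,0,0],0.5],
  [[0,0,0],[0,0,0],0.5],
  [[0,0,0],[0,0,0],0.5],
  [[0,0,0],[0,0,0],0.5],
])

```text
time: 12.0
position: [0.5075, -0.0635, 0.0659]
tool_rot: [-0.068, 0.998, 0.001, -0.0]
wrist_force: [0.3, -0.0, 0.1]
width: 0.0427
```

```bash
python3 -c "
from h import *
rel();print(readout.observe()['width'])"
```

```text
cradle x,y mm -0.09 1.05 nose z 11.62 Fx,Fy,Fz 0.2 -0.1 0.1 T [0.04 0.05 0.02] rot [-6.830e-02  9.977e-01  9.000e-04 -3.000e-04]
0.04271626328972462
```

Released with no force on the tool. I'll rise straight up and check.

>>> servo_tool([
  [[0,0,-10],[0,0,0],0.5],
  [[0,0,-30],[0,0,0],0.5],
  [[0,0,-45],[0,0,0],0.5],
  [[0,0,-45],[0,0,0],0.5],
  [[40,0,-10],[0,0,0],0.5],
  [[0,0,0],[0,0,0],0.5],
  [[0,0,0],[0,0,0],0.5],
])

```text
time: 12.7
position: [0.4668, -0.0691, 0.2153]
tool_rot: [-0.069, 0.998, 0.001, 0.0]
wrist_force: [-0.1, 0.3, -0.6]
width: 0.0425
```

```bash
python3 - <<'E'
from h import *
rel()
f=shot('wrist','wrist9');s=shot('side','side9');t=shot('top','top9')
a=cv2.resize(f['im'][100:340,150:490],(480,339));u,v=map(int,proj(s,np.array([.508,-.064,.08])))
b=cv2.resize(s['im'][v-50:v+50,u-50:u+50],(310,310),interpolation=cv2.INTER_CUBIC);o=np.zeros((340,800,3),np.uint8);o[:339,:480]=a;o[:310,490:]=b;save('c9',o)
for n,g in(('wrist',f),('side',s)):
    h=cv2.cvtColor(g['im'],cv2.COLOR_RGB2HSV);m=((h[...,0]<8)|(h[...,0]>172))&(h[...,1]>170)&(h[...,2]>60)
    ys,xs=np.nonzero(m);D=g['d'][ys,xs];P=np.array([depthpt(g,x,y,d) for x,y,d in zip(xs,ys,D)]);k=(np.hypot(P[:,0]-.508,P[:,1]+.064)<.03)
    Q=P[k];top=Q[Q[:,2]>.095];print(n,len(Q),Q[:,2].min(),Q[:,2].max(),cv2.minAreaRect((top[:,:2]*1000).astype(np.float32)),np.median(top[:,2]))
E
```

```text
cradle x,y mm -41.11 1.06 nose z 160.98 Fx,Fy,Fz -0.0 0.3 -0.6 T [-0.02 -0.02  0.  ] rot [-6.860e-02  9.976e-01  1.000e-03  1.000e-04]
wrist9 12.7 [ 0.4668 -0.0691  0.2153] [-6.860e-02  9.976e-01  1.000e-03  1.000e-04] 0.042480513600526876
side9 12.75 [ 0.4667 -0.069   0.2152] [-6.870e-02  9.976e-01  1.000e-03 -2.000e-04] 0.043018520108505084
top9 12.8 [ 0.4667 -0.0689  0.2144] [-6.870e-02  9.976e-01  1.200e-03 -8.000e-04] 0.042857049130019455
wrist 640 0.06615354963649811 0.10142366521316798 ((506.9207763671875, -65.21797180175781), (19.357715606689453, 18.003385543823242), 7.535637855529785) 0.09910254438388322
side 136 0.0655302554561128 0.1019249247924644 ((506.86767578125, -61.84868621826172), (16.20200538635254, 19.041643142700195), 4.429434299468994) 0.09883489161972392
```

View pics/c9.png

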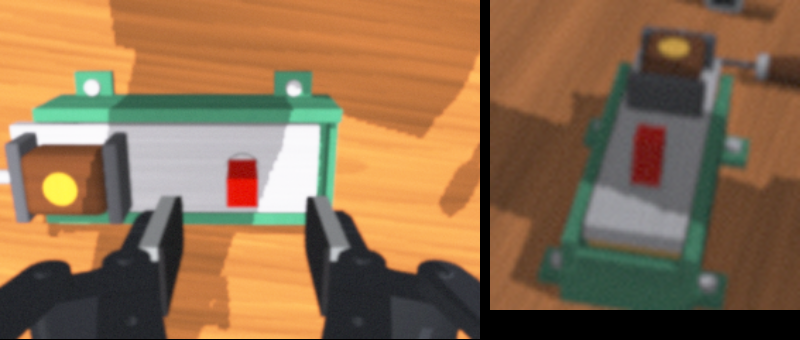

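View pics/top9.png

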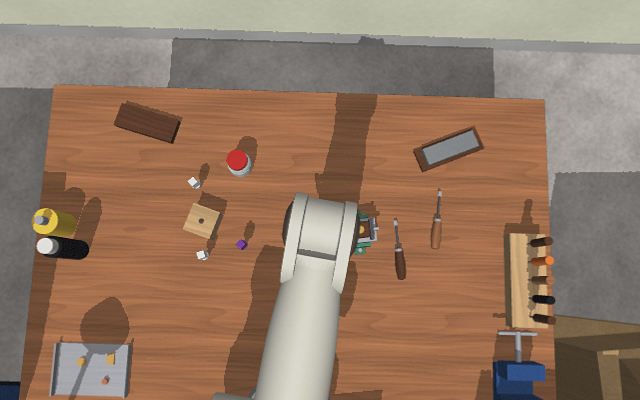

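The pin stands upright with its flange on the slide. The head top measures about 0.099–0.101 m against an expected 0.100, centred near the socket. Jar and gouges look unmoved, and the gripper is clear of everything.

```bash
python3 -c "
from h import *
workorder.job_done();print(readout.observe()['time'])"
```

```text
the job is handed in; nothing more can be done
the job is handed in; nothing more can be done
```

The cradle is locked: the red-headed steel pin is through both slides and into the socket, with its flange on the top slide. I let go and handed the job in at about 12.9 s on the robot's clock. No verdict was reported.

- **How it went:** The pin entered the top slide's hole without touching it. I moved it about 7.5 mm towards the workpiece, where it dropped into the inner slide's hole. I then dragged both slides back and lowered the pin until the flange touched.
- **Forces:** The highest wrist-force readings I took were about 7 N while dragging and 4.4 N at the final contact. Readings came only at the end of each move, so brief peaks in between were not seen.
- **Final checks:**
  - With the flange on the slide, the nose was at about 12.0 mm by arm position.
  - From the wrist camera the head's top is 99–101 mm high (100 expected). It is centred about 1 mm from my estimate of the socket's axis.
  - The gripper is clear of everything.
  - In the top view, the jar and gouges appear where they started.
- **Disagreement:** The side camera put the head about 3 mm from the wrist camera's position. I relied on the wrist camera because the side camera mostly sees one face of the head. Neither camera could see the nose or the top slide's hole once the pin was in.

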